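# Stroke-test three pumps and reject the stiff one

### The arm

A 6-joint arm with a two-finger parallel gripper is mounted at the origin on the work surface. World frame = base frame: x ahead of the robot, y to its left, z up, the work surface at z = 0. Lengths are in m, angles in rad, forces in N, time in s.
With the tool pointing down it reaches from about 0.25 to 0.775 m from the base axis. Payload 4 kg.
Tool frame: the origin (TCP) lies at the centre of the arm's flange, where the gripper is bolted on; the fingertips stand 199 mm ahead of it and the grasp point (between the pads) lies 180 mm ahead of it (robot.tcp_to_tips is the distance from the TCP to the fingertips, in m); z points along the fingers, y is the line along which they close (so a half turn about z gives the same grasp; the last joint's range is limited). The gripper opens to 94 mm and grips with 3 to 60 N. Pads are 16 mm wide; open, the fingers measure 119 mm over their backs; the gripper's body (75 mm by 177 mm) begins 78 mm behind the grasp point.
Start: joints at [1.075, 0.087, 1.371, -0, 1.684, -0.103], TCP at [0.211, 0.508, 0.405] pointing down, gripper open.
Joint ranges: [-3.1, 3.1], [-0.76, 2.03], [0.27, 2.55], [-1.08, 4.22], [0.17, 2.65], [-2.57, 2.57]. Speed limits (rad/s): [2.79, 2.79, 3.14, 3.14, 3.14, 3.14].

### API

Orientations are given as [roll, pitch, yaw] about the fixed x, y, z axes, in that order (R = Rz(yaw) Ry(pitch) Rx(roll)).
In Python, from bench import telemetry, snapshot, ticket, robot gives the robot as it stands.
- The arm moves only by the tool apply_moves, never from a script. Its argument "moves" is a list that holds one entry, the list of rows, each a list of 5 numbers: the shift along the tool's x, y, z in units of 50 mm (1.0 is 50 mm), then the turn about the tool's z in units of 10 degrees (1.0 is 10 degrees), then the closure, from 0 (fully open) to 1 (shut). A call has 1 to 10 rows; each row is the pose to reach, as a shift and turn from the pose commanded when the call began, along the tool's axes at that moment; what a row does not reach only later rows make up. A row lasts 1/8 s, in which the tool goes at most 62.5 mm and 10.7 degrees, less where a joint would pass 70% of its speed; a pose out of reach is approached as far as the arm can. A call with a gripper value outside its range is refused whole. The fingers move at their own pace and stop on an object; the grip force is fixed at half the most. Time passes only in rows, so rows that repeat a pose let the fingers close. It gives the time, the measured TCP pose, the force, the opening and the grip force at its end, in the units of the state.
- telemetry.get_obs(): the state, without advancing time (a new reading comes with each control period).
- snapshot(name): name is "scene" or "top" or "wrist"; returns a dict with "image" (400x640x3 uint8, red, green, blue), "fovy" (degrees; the focal length in pixels is half the picture's height over the tangent of half this angle, whatever the lens; pixels are square), "cx", "cy" (the principal point, pixels), "D" ([k1, k2, p1, p2, k3] as OpenCV has them; the pictures are not rectified), "R" (3x3) and "t" (3): a world point X has camera coordinates R X + t. Camera axes: x right, y down, z forward; pixel columns grow to the right and rows downward; lengths in m; the calibration is good to about 2 mm. A picture is of the moment at which its call begins. There is no depth.
- ticket.close_job(): hands the job in; it is judged then, once.
The state is a dict: "time": time; "joint_positions": joint angles; "qvel": joint speeds; "joint_torque": joint torques, N m; "tool_pos": TCP position; "ee_rot": TCP orientation; "wrist_force": force on the tool from outside, world axes, zero at the start; "wrist_torque": the same for the moment, N m; "width": finger opening in m; "finger_force": force on a finger pad.
Only numpy, scipy, OpenCV 4.12 (cv2) and the standard library are available. Lean on these libraries where they do the work, as an engineer would, in place of code of your own. Each camera call takes 0.05 s, during which the arm holds its last target. There are 200 camera calls.

### The job

Stroke-test the three piston pumps in the green rack: press each blue knob straight down and, if it runs evenly, push it fully home; one of the three will turn stiff part-way, and there you stop at once - no knob may ever take more than 20 N. Leave the two sound pumps standing in the rack with their knobs home, and lift the stiff one out by its barrel (not its knob) and stand it upright on the floor of the red tray, leaving everything else where it is.

Things in the scene. Friction and masses are not known exactly. Their poses are not given: they have to be found in the camera images.
- rack: Fixed green steel socket rack, 100 (x) by 270 (y) by 30 mm high, standing on the bench. Origin: centre of its underside. Three round sockets in a row along its y axis at y = -90, 0 and +90 mm, 42 mm across and 22 mm deep (socket floor 8 mm above the origin); one pump stands in each.
- tray: Fixed red open reject tray, 180 (x) by 150 (y) mm outside, walls 5 mm thick and 30 mm high, floor 5 mm thick. Origin: centre of its underside. A worn brass piston already lies in its corner at about x = +60, y = -45 mm; the rest of the floor is free.
- pump_a: One of three outwardly identical piston pumps: aluminium barrel 40 mm across and 90 mm tall with a dark cap and a black band, about 0.35 kg in all, standing loose in a rack socket. Origin: centre of the barrel's underside; z up its axis. In the rack 68 mm of the barrel show above the rack. The letter says nothing of which socket it is in or whether it is stiff.
- knob_a: Blue flat-topped knob, 30 mm across and 12 mm thick, on the plunger of pump_a. Origin: centre of its top face, 132 mm above the barrel's underside less the plunger's joint value; z up. Fully home its underside is flush on the barrel's cap (top 102 mm above the underside).
- plunger_a (a joint): Travel of pump_a's plunger, in m: 0 fully out, 0.030 fully home against a hard stop; starts between 0 and 0.004. A sound plunger runs the whole stroke at an even resistance of about 4 N and stays where it is left. In just one of the three pumps something hidden binds somewhere between 8 and 16 mm into the stroke: the resistance jumps by about 5 N and then climbs about 1.2 N per mm; let go, that plunger springs back to about where it began to bind.
- pump_b: One of three outwardly identical piston pumps: aluminium barrel 40 mm across and 90 mm tall with a dark cap and a black band, about 0.35 kg in all, standing loose in a rack socket. Origin: centre of the barrel's underside; z up its axis. In the rack 68 mm of the barrel show above the rack. The letter says nothing of which socket it is in or whether it is stiff.
- knob_b: Blue flat-topped knob, 30 mm across and 12 mm thick, on the plunger of pump_b. Origin: centre of its top face, 132 mm above the barrel's underside less the plunger's joint value; z up. Fully home its underside is flush on the barrel's cap (top 102 mm above the underside).
- plunger_b (a joint): Travel of pump_b's plunger, in m: 0 fully out, 0.030 fully home against a hard stop; starts between 0 and 0.004. A sound plunger runs the whole stroke at an even resistance of about 4 N and stays where it is left. In just one of the three pumps something hidden binds somewhere between 8 and 16 mm into the stroke: the resistance jumps by about 5 N and then climbs about 1.2 N per mm; let go, that plunger springs back to about where it began to bind.
- pump_c: One of three outwardly identical piston pumps: aluminium barrel 40 mm across and 90 mm tall with a dark cap and a black band, about 0.35 kg in all, standing loose in a rack socket. Origin: centre of the barrel's underside; z up its axis. In the rack 68 mm of the barrel show above the rack. The letter says nothing of which socket it is in or whether it is stiff.
- knob_c: Blue flat-topped knob, 30 mm across and 12 mm thick, on the plunger of pump_c. Origin: centre of its top face, 132 mm above the barrel's underside less the plunger's joint value; z up. Fully home its underside is flush on the barrel's cap (top 102 mm above the underside).
- plunger_c (a joint): Travel of pump_c's plunger, in m: 0 fully out, 0.030 fully home against a hard stop; starts between 0 and 0.004. A sound plunger runs the whole stroke at an even resistance of about 4 N and stays where it is left. In just one of the three pumps something hidden binds somewhere between 8 and 16 mm into the stroke: the resistance jumps by about 5 N and then climbs about 1.2 N per mm; let go, that plunger springs back to about where it began to bind.
- worn_piston: Bystander: brass disc 28 mm across, 18 mm high, lying in the tray. Origin: centre of its underside.
- oil_bottle: Bystander: black bottle with yellow label, 60 mm across, 160 mm tall. Origin: centre of its underside.
- paint_tin: Bystander: tin 84 mm across, 100 mm tall. Origin: centre of its underside.
- wrench: Bystander: steel wrench lying on the bench beyond the rack and tray. Origin: its underside.
- screwdriver: Bystander: screwdriver lying on the bench to the left. Origin: its underside.
- bearing: Bystander: steel bearing ring 40 mm across, 14 mm high, on the bench nearer the robot. Origin: centre of its underside.
- hex_nut: Bystander: brass hexagon nut 32 mm across, 16 mm high. Origin: centre of its underside.

How it is judged:
By the outcome, as a careful person would: the job done as asked, in the order asked, and still so for the second after the job is handed in, with the robot touching nothing.
It also fails if it takes over 58 s, if anything falls off the work surface, if the arm or the gripper's body presses on something with over 40 N, if the wrist force passes 120 N, or if a joint passes its speed limit or range.

## Working session

There is one attempt and no reset: what is moved stays moved. The work goes in short steps, Python scripts to look and compute and a tool call to move; the robot and the scene stay as the last step left them, time stands still between calls to the robot, and variables do not carry over. Pictures are saved under pics/ and viewed, at most 10 in all, crops included, and the job is handed in when it is done.

Besides the shell and the picture viewer there is one more tool, called as a command line: name --argument value ..., lists and objects as JSON in quotes. apply_moves: Moves the arm, as the interface text tells. Its arguments: {"type":"object","properties":{"moves":{"type":"array","items":{"type":"array","items":{"type":"array","items":{"type":"number"}}}}},"required":["moves"]}

```bash
mkdir -p pics; cat > h.py <<'E'
import numpy as np, cv2
from bench import telemetry, snapshot, ticket, robot
def K(s):
    f=200/np.tan(np.radians(s['fovy'])/2)
    return np.array([[f,0,s['cx']],[0,f,s['cy']],[0,0,1.]])
def ray(s,px,z):
    p=cv2.undistortPoints(np.array(px,float).reshape(-1,1,2),K(s),np.array(s['D'],float)).reshape(-1,2)
    R=np.array(s['R']);t=np.array(s['t']);c=-R.T@t
    d=np.c_[p,np.ones(len(p))]@R
    return c+d*((np.asarray(z)-c[2])/d[:,2])[:,None]
def save(s,n):cv2.imwrite(f'pics/{n}.png',cv2.cvtColor(s['image'],cv2.COLOR_RGB2BGR))
E
python3 - <<'E'
from h import *
import pickle
for n in('top','scene'):
    s=snapshot(n);save(s,n);pickle.dump(s,open(n+'.pkl','wb'))
    R=np.array(s['R']);print(n,-R.T@s['t'],s['fovy'],s['D'])
o=telemetry.get_obs();print(o)
E
```

```text
top [0.34758723 0.03232992 1.13969792] 55.116702058403405 [-0.02816519  0.          0.          0.          0.        ]
scene [1.45946233 0.02917682 0.81886991] 49.293498046870944 [-0.0958595  0.         0.         0.         0.       ]
{'time': 0.1, 'joint_positions': array([ 1.07485263e+00,  8.79108783e-02,  1.37208573e+00,  1.20605041e-05,
        1.68357352e+00, -1.03103696e-01]), 'qvel': array([-7.63920196e-05,  8.78831626e-05, -4.54563925e-03,  7.57852448e-04,
        4.76865114e-04,  1.88061885e-03]), 'joint_torque': array([ 3.00659238e-03, -3.41251767e+01, -3.03302479e+01,  7.20316591e-02,
        3.03498027e-02, -8.18768285e-05]), 'tool_pos': array([0.21051003, 0.50802475, 0.40361336]), 'ee_rot': array([-3.13962691e+00, -2.15447191e-04,  2.74875379e+00]), 'wrist_force': array([0.14875553, 0.35087621, 0.24419312]), 'wrist_torque': array([ 0.01012737, -0.08356223,  0.03010464]), 'finger_force': 0.0, 'width': 0.09400493751919481}
```

View pics/top.png

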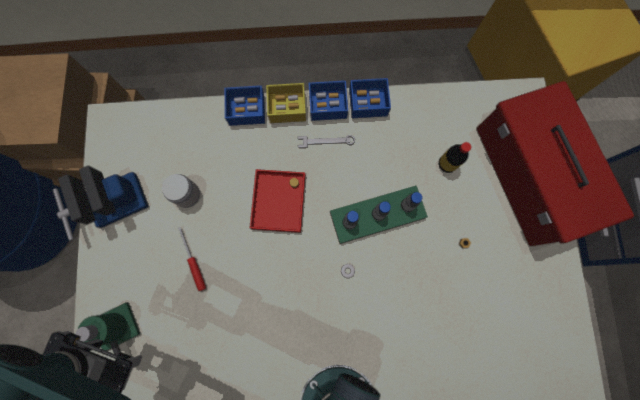

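View pics/scene.png

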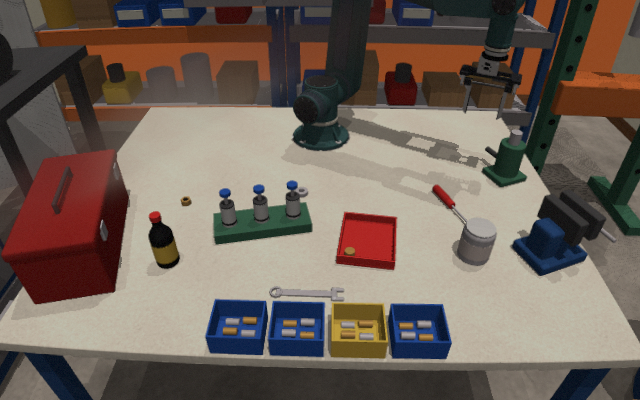

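The top picture shows the rack at about (378,214), its knobs at (352,216), (383,207) and (415,199), and the tray at (278,201) with the piston at (294,183). The scene view agrees. Next I'll segment these colours.

```bash
python3 - <<'E'
from h import *
import pickle
s=pickle.load(open('top.pkl','rb'));im=s['image'];hsv=cv2.cvtColor(im,cv2.COLOR_RGB2HSV)
def blobs(lo,hi,roi,amin):
    m=cv2.inRange(hsv,lo,hi);k=np.zeros_like(m);x0,y0,x1,y1=roi;k[y0:y1,x0:x1]=m[y0:y1,x0:x1]
    c,_=cv2.findContours(k,cv2.RETR_EXTERNAL,cv2.CHAIN_APPROX_NONE)
    return [q for q in c if cv2.contourArea(q)>amin]
for q in blobs((100,120,60),(125,255,255),(330,180,440,245),20):
    (c,r)=cv2.minEnclosingCircle(q);print('knob',c,r,cv2.contourArea(q),ray(s,[c],[.138])[0], 'bbox',cv2.boundingRect(q))
g=np.vstack(blobs((50,60,20),(90,255,255),(325,180,440,250),40))
b=cv2.boxPoints(cv2.minAreaRect(g));w=ray(s,b,[.03]*4);print('rack',b.round(1).tolist(),w.mean(0),[np.linalg.norm(w[i]-w[i-1]) for i in range(4)],w[:,:2].round(4).tolist())
r=np.vstack(blobs((0,120,60),(8,255,255),(235,155,320,245),40))
b=cv2.boxPoints(cv2.minAreaRect(r));w=ray(s,b,[.03]*4);print('tray',w.mean(0),w[:,:2].round(4).tolist())
print('piston',ray(s,[(294,183)],[.023]))
E
```

```text
knob (352.3196716308594, 216.00819396972656) 5.680431842803955 86.0 [ 0.50555754 -0.06598116  0.138     ] bbox (347, 211, 12, 11)
knob (384.5, 206.5) 5.700977325439453 91.0 [ 0.52561826 -0.15352244  0.138     ] bbox (379, 201, 12, 12)
knob (416.1153869628906, 197.1923065185547) 5.606784343719482 81.0 [ 0.54544262 -0.24054755  0.138     ] bbox (411, 192, 11, 11)
rack [[330.0, 210.60000610351562], [417.1000061035156, 184.8000030517578], [426.6000061035156, 217.0], [339.5, 242.6999969482422]] [ 0.52490186 -0.15418925  0.03      ] [np.float64(0.09821537681102557), np.float64(0.2718190195368766), np.float64(0.09982882170135263), np.float64(0.267226202345863)] [[0.5429, -0.0124], [0.6041, -0.2772], [0.5057, -0.2939], [0.4469, -0.0332]]
tray [0.58502784 0.1409095  0.03      ] [[0.5049, 0.2251], [0.6858, 0.2072], [0.6646, 0.0544], [0.4848, 0.077]]
piston [[0.63491377 0.08937923 0.023     ]]
```

apply_moves --moves '[[[-9.85,-8.34,0,5.46,1],[-9.85,-8.34,0,5.46,1],[-9.85,-8.34,0,5.46,1],[-9.85,-8.34,0,5.46,1],[-9.85,-8.34,0,5.46,1],[-9.85,-8.34,0,5.46,1],[-9.85,-8.34,0,5.46,1],[-9.85,-8.34,0,5.46,1],[-9.85,-8.34,0,5.46,1],[-9.85,-8.34,0,5.46,1]]]'

```text
time: 1.35
tool_pos: [0.497, -0.0496, 0.4043]
ee_rot: [-3.142, -0.001, 1.795]
wrist_force: [0.4, 0.5, 0.1]
width: 0.0009
finger_force: 0.0
```

apply_moves --moves '[[[0,0,0,0,1],[0,0,0,0,1],[0,0,0,0,1]]]'

```text
time: 1.72
tool_pos: [0.4961, -0.0463, 0.4047]
ee_rot: [3.142, -0.0, 1.798]
wrist_force: [-0.2, 0.1, -0.3]
width: 0.0004
finger_force: 0.0
```

```bash
python3 - <<'E'
from h import *
s=snapshot('wrist');save(s,'w1')
o=telemetry.get_obs();print(o['tool_pos'],o['ee_rot'],o['wrist_force'])
hsv=cv2.cvtColor(s['image'],cv2.COLOR_RGB2HSV);m=cv2.inRange(hsv,(100,120,60),(125,255,255))
c,_=cv2.findContours(m,cv2.RETR_EXTERNAL,cv2.CHAIN_APPROX_NONE)
for q in c:
    if cv2.contourArea(q)>150:
        e=cv2.fitEllipse(q);print(e,cv2.boundingRect(q),ray(s,[e[0]],[.138])[0])
E
```

```text
[ 0.49613119 -0.04621092  0.40486312] [ 3.14124223e+00 -1.78526227e-04  1.79803125e+00] [0.63748584 0.28746888 0.60991377]
((321.4620056152344, 228.8416748046875), (15.935216903686523, 36.03839874267578), 99.62578582763672) (304, 220, 34, 20) [ 0.50338737 -0.05849853  0.138     ]
((627.203125, 256.65838623046875), (63.592124938964844, 107.74836730957031), 18.936904907226562) (582, 196, 58, 121) [ 0.78406416 -0.02345191  0.138     ]
```

View pics/w1.png

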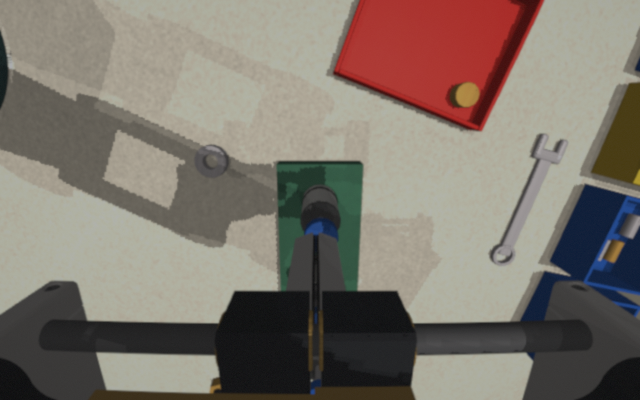

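The knob shows under the fingers at (321,229). The rack's end edge is level at row 162, so the yaw matches the rack. I'll check against the rack corners and tray corner while moving in.

apply_moves --moves '[[[-0.43,0.1,0,0,1],[-0.43,0.1,0.5,0,1],[-0.43,0.1,1.0,0,1],[-0.43,0.1,1.1,0,1],[-0.43,0.1,1.1,0,1]]]'

```text
time: 2.4
tool_pos: [0.5065, -0.0677, 0.3499]
ee_rot: [3.142, 0.0, 1.796]
wrist_force: [-0.2, 1.1, -0.0]
width: 0.0004
finger_force: 0.0
```

```bash
python3 - <<'E'
from h import *
s=snapshot('wrist');save(s,'w2')
o=telemetry.get_obs();print(o['tool_pos'],o['ee_rot'],o['wrist_force'])
im=s['image'];hsv=cv2.cvtColor(im,cv2.COLOR_RGB2HSV);m=cv2.inRange(hsv,(50,60,15),(90,255,255));m[:, :200]=0;m[:,450:]=0
ys,xs=np.nonzero(m);r0=ys.min();print('green',xs.min(),xs.max(),r0)
for r in range(r0,r0+40,8):
    x=np.nonzero(m[r])[0];
    if len(x):print(r,x.min(),x.max(),ray(s,[(x.min(),r),(x.max()+1,r)],[.03,.03]).round(4).tolist())
E
```

```text
[ 0.50662088 -0.06761365  0.35065695] [3.14021702e+00 7.57725267e-04 1.79598768e+00] [0.0471799  0.2997906  0.69296092]
green 233 365 148
148 267 362 [[0.4499, -0.0312, 0.03], [0.5394, -0.0108, 0.03]]
156 264 365 [[0.4485, -0.0394, 0.03], [0.5443, -0.0176, 0.03]]
164 264 365 [[0.4499, -0.0471, 0.03], [0.5463, -0.0251, 0.03]]
172 265 364 [[0.4522, -0.0546, 0.03], [0.5475, -0.0329, 0.03]]
180 266 364 [[0.4546, -0.0622, 0.03], [0.5496, -0.0406, 0.03]]
```

View pics/w2.png

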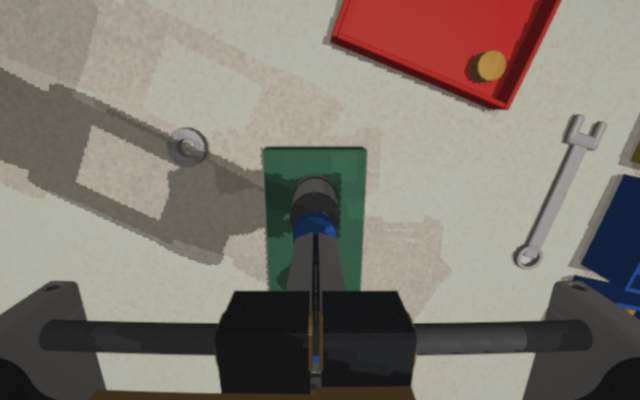

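The rack end in the wrist view agrees with the estimate. The knob is under the fingertips at (316,225).

apply_moves --moves '[[[0,0,0.15,0,1],[0,0,0.25,0,1],[0,0,0.31,0,1],[0,0,0.36,0,1],[0,0,0.36,0,1]]]'

```text
time: 3.08
tool_pos: [0.5064, -0.0674, 0.3319]
ee_rot: [3.141, 0.0, 1.796]
wrist_force: [-0.3, 0.7, 0.6]
width: 0.0002
finger_force: 1.2
```

apply_moves --moves '[[[0,0,0.02,0,1],[0,0,0.04,0,1]]]'

```text
time: 3.32
tool_pos: [0.5064, -0.0674, 0.3299]
ee_rot: [3.141, 0.0, 1.796]
wrist_force: [-0.3, -0.0, 2.4]
width: 0.0006
finger_force: 1.7
```

apply_moves --moves '[[[0,0,0.02,0,1],[0,0,0.04,0,1]]]'

```text
time: 3.58
tool_pos: [0.5064, -0.0674, 0.3277]
ee_rot: [3.141, 0.0, 1.796]
wrist_force: [0.1, -0.3, 2.7]
width: 0.0006
finger_force: 1.7
```

apply_moves --moves '[[[0,0,0.025,0,1],[0,0,0.05,0,1]]]'

```text
time: 3.82
tool_pos: [0.5063, -0.0674, 0.3251]
ee_rot: [3.141, 0.0, 1.796]
wrist_force: [1.2, 0.2, 3.3]
width: 0.0003
finger_force: 1.7
```

apply_moves --moves '[[[0,0,0.025,0,1],[0,0,0.05,0,1]]]'

```text
time: 4.08
tool_pos: [0.5063, -0.0674, 0.3226]
ee_rot: [3.141, -0.0, 1.796]
wrist_force: [1.5, -0.3, 2.8]
width: 0.0006
finger_force: 1.7
```

apply_moves --moves '[[[0,0,0.025,0,1],[0,0,0.05,0,1]]]'

```text
time: 4.32
tool_pos: [0.5063, -0.0674, 0.3201]
ee_rot: [3.141, -0.0, 1.796]
wrist_force: [1.0, -0.3, 3.6]
width: 0.0003
finger_force: 1.7
```

apply_moves --moves '[[[0,0,0.02,0,1],[0,0,0.04,0,1],[0,0,0.06,0,1]]]'

```text
time: 4.7
tool_pos: [0.5063, -0.0674, 0.3171]
ee_rot: [3.142, -0.0, 1.796]
wrist_force: [1.4, -0.1, 3.3]
width: 0.0004
finger_force: 1.7
```

This pump is sound so far, so I'll continue towards home.

apply_moves --moves '[[[0,0,0.025,0,1],[0,0,0.05,0,1],[0,0,0.075,0,1],[0,0,0.1,0,1],[0,0,0.12,0,1]]]'

```text
time: 5.32
tool_pos: [0.5063, -0.0674, 0.3111]
ee_rot: [3.142, -0.0, 1.796]
wrist_force: [1.2, -0.4, 3.8]
width: 0.0001
finger_force: 1.7
```

apply_moves --moves '[[[0,0,0.01,0,1],[0,0,0.02,0,1],[0,0,0.03,0,1]]]'

```text
time: 5.7
tool_pos: [0.5063, -0.0674, 0.3097]
ee_rot: [3.142, -0.0, 1.796]
wrist_force: [0.5, 0.4, 3.6]
width: 0.0006
finger_force: 1.7
```

apply_moves --moves '[[[0,0,0.01,0,1],[0,0,0.01,0,1]]]'

```text
time: 5.95
tool_pos: [0.5063, -0.0674, 0.3095]
ee_rot: [3.141, 0.0, 1.796]
wrist_force: [1.6, -0.1, 5.0]
width: 0.0007
finger_force: 2.3
```

apply_moves --moves '[[[0,0,0.005,0,1],[0,0,0.01,0,1],[0,0,0.01,0,1]]]'

```text
time: 6.32
tool_pos: [0.5064, -0.0674, 0.3094]
ee_rot: [3.141, 0.0, 1.796]
wrist_force: [-0.1, -0.2, 6.5]
width: 0.0001
finger_force: 3.2
```

apply_moves --moves '[[[0,0,0.01,0,1],[0,0,0.02,0,1],[0,0,0.02,0,1]]]'

```text
time: 6.7
tool_pos: [0.5063, -0.0674, 0.3094]
ee_rot: [3.14, 0.001, 1.796]
wrist_force: [-1.5, -0.7, 9.2]
width: 0.0007
finger_force: 4.9
```

That pump is home: a hard stop at TCP z 0.3094 with 9 N. Moving to the middle pump.

apply_moves --moves '[[[0,0,-0.9,0,1],[0,0,-0.9,0,1],[-0.9,0,-0.9,0,1],[-1.77,0,-0.9,0,1],[-1.77,0,-0.8,0,1],[-1.77,0,-0.7,0,1],[-1.77,0,-0.6,0,1],[-1.77,0,-0.52,0,1]]]'

```text
time: 7.7
tool_pos: [0.5259, -0.1527, 0.334]
ee_rot: [3.141, -0.0, 1.797]
wrist_force: [-1.4, 0.5, 3.5]
width: 0.0003
finger_force: 1.8
```

apply_moves --moves '[[[0,0,0.02,0,1],[0,0,0.04,0,1],[0,0,0.06,0,1]]]'

```text
time: 8.07
tool_pos: [0.5261, -0.1535, 0.3311]
ee_rot: [3.141, 0.0, 1.796]
wrist_force: [0.0, 0.6, 3.4]
width: 0.0003
finger_force: 1.7
```

apply_moves --moves '[[[0,0,0.02,0,1],[0,0,0.04,0,1]]]'

```text
time: 8.32
tool_pos: [0.5261, -0.1537, 0.3286]
ee_rot: [3.141, -0.0, 1.796]
wrist_force: [-1.6, 1.6, 3.6]
width: 0.0005
finger_force: 1.7
```

apply_moves --moves '[[[0,0,0.02,0,1],[0,0,0.04,0,1]]]'

```text
time: 8.57
tool_pos: [0.5262, -0.1537, 0.3276]
ee_rot: [3.14, 0.0, 1.796]
wrist_force: [-1.6, 1.6, 8.2]
width: 0.0006
finger_force: 4.0
```

It jumped to 8.2 N at about 11.8 mm of stroke, so the middle pump is the stiff one. I'll stop here, back off, and test the third.

apply_moves --moves '[[[0,0,-0.5,0,1],[0,0,-0.5,0,1],[-0.9,0,-0.5,0,1],[-1.8,0,-0.5,0,1],[-1.8,0,-0.4,0,1],[-1.8,0,-0.3,0,1],[-1.8,0,-0.22,0,1],[-1.8,0,-0.15,0,1]]]'

```text
time: 9.57
tool_pos: [0.5461, -0.2405, 0.3348]
ee_rot: [3.141, 0.001, 1.797]
wrist_force: [-0.5, 1.3, 3.9]
width: 0.0006
finger_force: 1.8
```

apply_moves --moves '[[[0,0,0.03,0,1],[0,0,0.06,0,1],[0,0,0.09,0,1],[0,0,0.12,0,1]]]'

```text
time: 10.07
tool_pos: [0.5462, -0.2413, 0.3282]
ee_rot: [3.141, -0.0, 1.796]
wrist_force: [-0.8, 1.6, 3.8]
width: 0.0007
finger_force: 1.7
```

apply_moves --moves '[[[0,0,0.03,0,1],[0,0,0.06,0,1],[0,0,0.09,0,1]]]'

```text
time: 10.45
tool_pos: [0.5461, -0.2414, 0.3235]
ee_rot: [3.142, -0.0, 1.796]
wrist_force: [-0.2, 0.3, 3.5]
width: 0.0004
finger_force: 1.7
```

apply_moves --moves '[[[0,0,0.03,0,1],[0,0,0.06,0,1],[0,0,0.09,0,1],[0,0,0.12,0,1],[0,0,0.15,0,1],[0,0,0.18,0,1],[0,0,0.21,0,1],[0,0,0.24,0,1],[0,0,0.25,0,1]]]'

```text
time: 11.58
tool_pos: [0.5461, -0.2414, 0.311]
ee_rot: [-3.142, -0.0, 1.796]
wrist_force: [-1.2, 1.1, 3.2]
width: 0.0004
finger_force: 1.7
```

apply_moves --moves '[[[0,0,0.01,0,1],[0,0,0.02,0,1],[0,0,0.03,0,1],[0,0,0.04,0,1],[0,0,0.04,0,1]]]'

```text
time: 12.2
tool_pos: [0.5462, -0.2414, 0.3097]
ee_rot: [3.141, 0.0, 1.796]
wrist_force: [-0.0, 0.4, 5.3]
width: 0.0005
finger_force: 2.5
```

apply_moves --moves '[[[0,0,0.01,0,1],[0,0,0.02,0,1],[0,0,0.03,0,1],[0,0,0.03,0,1]]]'

```text
time: 12.7
tool_pos: [0.5463, -0.2414, 0.3097]
ee_rot: [3.139, 0.002, 1.796]
wrist_force: [-1.1, 2.3, 9.3]
width: 0.0002
finger_force: 4.4
```

Third pump is home. Raising to above the middle pump with the gripper open for a check view.

apply_moves --moves '[[[0,0,-0.9,0,1],[0,0,-1.6,0,1],[0.9,0,-1.6,0,0],[1.8,0,-1.6,0,0],[1.8,0,-1.6,0,0],[1.8,0,-1.6,0,0],[1.8,0,-1.6,0,0]]]'

```text
time: 13.58
tool_pos: [0.5262, -0.1547, 0.3871]
ee_rot: [-3.141, -0.0, 1.795]
wrist_force: [0.1, 0.2, -0.8]
width: 0.0471
finger_force: 0.0
```

```bash
python3 - <<'E'
from h import *
s=snapshot('wrist');save(s,'w3')
o=telemetry.get_obs();p=o['tool_pos'];print(p,o['ee_rot'],o['width'])
R=np.array(s['R'])
def proj(X): return cv2.projectPoints(np.array(X,float),cv2.Rodrigues(R)[0],np.array(s['t'],float),K(s),np.array(s['D'],float))[0].reshape(-1,2).round(1).tolist()
print('proj knob, grasp',proj([[.5258,-.1537,.128],[p[0],p[1],p[2]-.18],[p[0],p[1],.128]]))
hsv=cv2.cvtColor(s['image'],cv2.COLOR_RGB2HSV);m=cv2.inRange(hsv,(100,120,60),(125,255,255))
c,_=cv2.findContours(m,cv2.RETR_EXTERNAL,cv2.CHAIN_APPROX_NONE)
for q in c:
    if cv2.contourArea(q)>150:
        e=cv2.fitEllipse(q);print(np.round(e[0],1),np.round(e[1],1),ray(s,[e[0]],[.128])[0])
t=snapshot('top');save(t,'t2')
E
```

```text
[ 0.52624353 -0.15476935  0.3871509 ] [-3.14099833e+00 -8.43427594e-05  1.79439392e+00] 0.05134659778369861
proj knob, grasp [[316.4, 215.3], [317.0, 262.5], [316.6, 216.6]]
[315.2 295.1] [29.6 30.3] [ 0.54120604 -0.22633157  0.128     ]
[595.6 254.5] [100.8 113.7] [ 0.77283718 -0.13544513  0.128     ]
[314.9 213.5] [35.1 35.3] [ 0.5242602  -0.15252047  0.128     ]
[614.9 155.8] [ 57.3 122.9] [ 0.74797611 -0.05231524  0.128     ]
[314.8  99.6] [36.6 37.9] [ 0.50484744 -0.06683969  0.128     ]
```

View pics/w3.png

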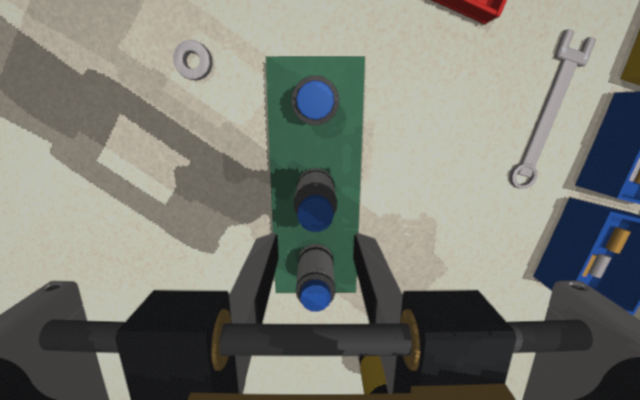

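All three knobs are seen at (315,100), (315,213) and (315,295). The outer two sit low on their caps and the middle one stands proud. The fingers straddle the middle pump, so I'll descend to the barrel.

apply_moves --moves '[[[0.035,-0.02,0,0,0],[0.035,-0.02,0,0,0],[0.035,-0.02,0.5,0,0],[0.035,-0.02,1.2,0,0],[0.035,-0.02,1.9,0,0],[0.035,-0.02,2.4,0,0],[0.035,-0.02,2.7,0,0],[0.035,-0.02,2.74,0,0],[0.035,-0.02,2.74,0,0]]]'

```text
time: 14.8
tool_pos: [0.5251, -0.1524, 0.2517]
ee_rot: [3.14, 0.001, 1.796]
wrist_force: [-0.0, -0.4, -0.1]
width: 0.0938
finger_force: 0.0
```

apply_moves --moves '[[[0,0,0,0,1],[0,0,0,0,1],[0,0,0,0,1],[0,0,0,0,1],[0,0,0,0,1],[0,0,0,0,1],[0,0,0,0,1]]]'

```text
time: 15.68
tool_pos: [0.5247, -0.1522, 0.2506]
ee_rot: [3.141, -0.0, 1.796]
wrist_force: [0.5, 0.2, 0.8]
width: 0.0394
finger_force: 30.1
```

apply_moves --moves '[[[0,0,-0.1,0,1],[0,0,-0.25,0,1],[0,0,-0.45,0,1],[0,0,-0.8,0,1],[0,0,-1.3,0,1],[0,0,-1.9,0,1],[0,0,-2.4,0,1],[0,0,-2.4,0,1],[0,0,-2.4,0,1]]]'

```text
time: 16.8
tool_pos: [0.5244, -0.1521, 0.37]
ee_rot: [-3.141, -0.001, 1.796]
wrist_force: [0.8, 0.5, -4.5]
width: 0.0392
finger_force: 30.1
```

apply_moves --moves '[[[0.3,0.11,0,0,1],[0.9,0.34,0,0,1],[1.7,0.64,0,0,1],[2.5,0.94,0,0,1],[3.3,1.24,0,0,1],[4.1,1.54,0,0,1],[4.9,1.84,0,0,1],[5.4,2.03,0,0,1],[5.7,2.14,0,0,1],[5.76,2.16,0,0,1]]]'

```text
time: 18.05
tool_pos: [0.5654, 0.1537, 0.3698]
ee_rot: [-3.14, -0.0, 1.797]
wrist_force: [-0.1, -1.0, -3.4]
width: 0.0395
finger_force: 30.1
```

```bash
python3 - <<'E'
from h import *
s=snapshot('top');save(s,'t3');w=snapshot('scene');save(w,'s3')
a=s['image'][120:260,200:460];b=w['image'][140:290,180:480]
f=lambda i:cv2.resize(i,(780,290))
cv2.imwrite('pics/c3.png',cv2.cvtColor(np.vstack([f(a),f(b)]),cv2.COLOR_RGB2BGR))
o=telemetry.get_obs();print(o['tool_pos'],o['ee_rot'],o['joint_positions'])
E
```

```text
[0.56558247 0.15248309 0.37026729] [-3.14064989e+00  3.81315390e-04  1.79577861e+00] [ 1.66680715e-01  1.75931552e-01  1.33965550e+00 -4.36287927e-04
  1.62692454e+00 -5.83256639e-02]
```

View pics/c3.png

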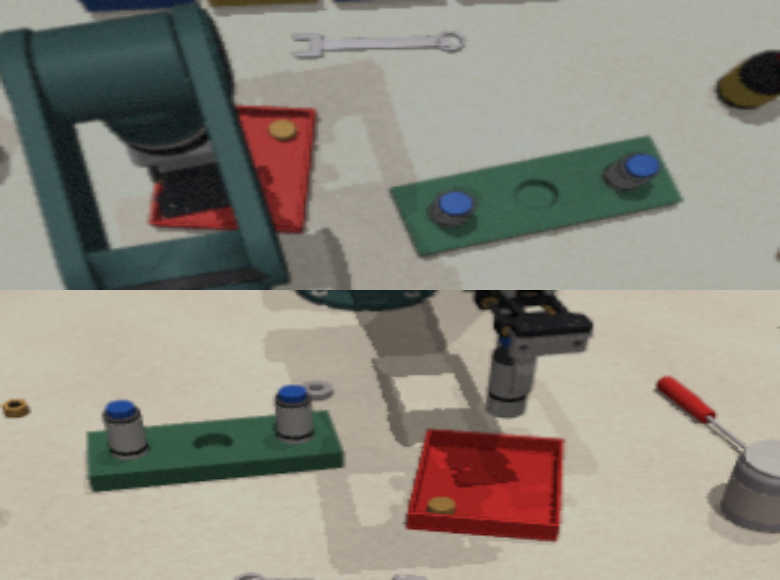

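The two sound pumps stand with knobs home (top half: knobs at (455,203) and (641,166)) and the middle socket is empty. The held pump is upright over the free part of the tray. Lowering it.

apply_moves --moves '[[[0,0,0.4,0,1],[0,0,1.0,0,1],[0,0,1.6,0,1],[0,0,2.05,0,1],[0,0,2.25,0,1],[0,0,2.33,0,1],[0,0,2.38,0,1],[0,0,2.41,0,1],[0,0,2.43,0,1],[0,0,2.43,0,1]]]'

```text
time: 19.4
tool_pos: [0.5657, 0.1527, 0.2495]
ee_rot: [3.141, 0.0, 1.796]
wrist_force: [0.2, 0.4, -3.5]
width: 0.0395
finger_force: 30.1
```

apply_moves --moves '[[[0,0,0.01,0,1],[0,0,0.02,0,1],[0,0,0.03,0,1],[0,0,0.03,0,1]]]'

```text
time: 19.9
tool_pos: [0.5657, 0.1526, 0.2477]
ee_rot: [3.142, -0.0, 1.796]
wrist_force: [-0.0, -0.5, -3.5]
width: 0.0393
finger_force: 30.1
```

apply_moves --moves '[[[0,0,0.01,0,1],[0,0,0.02,0,1],[0,0,0.02,0,1]]]'

```text
time: 20.27
tool_pos: [0.5657, 0.1527, 0.2476]
ee_rot: [3.141, -0.0, 1.796]
wrist_force: [-2.9, -0.6, 2.7]
width: 0.0392
finger_force: 30.1
```

Force turned from -3.5 N to +2.7 N, so the pump is on the tray floor. Releasing gently and rising.

apply_moves --moves '[[[0,0,-0.01,0,0.5],[0,0,-0.01,0,0.3],[0,0,-0.01,0,0],[0,0,-0.01,0,0],[0,0,-0.01,0,0],[0,0,-0.01,0,0],[0,0,-0.01,0,0]]]'

```text
time: 21.15
tool_pos: [0.5657, 0.1526, 0.2472]
ee_rot: [3.141, -0.0, 1.796]
wrist_force: [-0.3, -0.7, -0.1]
width: 0.0938
finger_force: 0.0
```

apply_moves --moves '[[[0,0,-0.3,0,0],[0,0,-0.9,0,0],[0,0,-1.7,0,0],[0,0,-2.5,0,0],[0,0,-3.0,0,0],[0,0,-3.0,0,0],[0,0,-3.0,0,0]]]'

```text
time: 22.02
tool_pos: [0.5654, 0.1526, 0.3964]
ee_rot: [-3.14, -0.0, 1.796]
wrist_force: [0.6, -0.2, 0.3]
width: 0.0939
finger_force: 0.0
```

```bash
python3 - <<'E'
from h import *
w=snapshot('scene');s=snapshot('wrist')
b=w['image'][140:290,180:480]
cv2.imwrite('pics/c4.png',cv2.cvtColor(np.vstack([cv2.resize(b,(640,290)),cv2.resize(s['image'],(464,290)) if 0 else cv2.resize(s['image'],(640,300))]),cv2.COLOR_RGB2BGR))
o=telemetry.get_obs();print(o['time'],o['tool_pos'],o['width'])
E
```

```text
22.125 [0.56545212 0.15258467 0.39525796] 0.09399997188805005
```

View pics/c4.png

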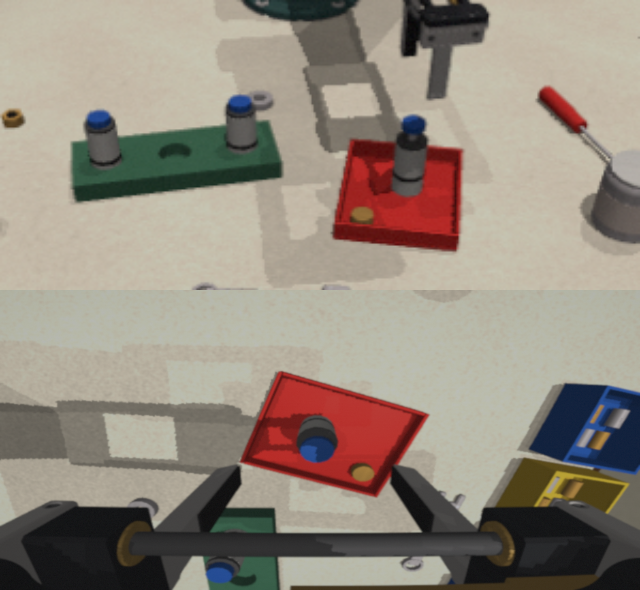

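The stiff pump stands upright on the tray floor, at (410,160) in the upper half. The worn piston is undisturbed and the two sound pumps are home in the rack. Handing in.

```bash
python3 -c "
from bench import ticket
print(ticket.close_job())"
```

```text
the job is handed in; nothing more can be done
None
```

The job is handed in after about 22 s on the robot's clock: the middle pump was the stiff one (stopped at about 8 N) and now stands upright in the red tray, and the other two are in the rack with knobs home, with no reading above 10 N on any knob.

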